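# Dock the sample tray in the autosampler

### The arm

A 6-joint arm with a two-finger parallel gripper is mounted at the origin on a cart in front of the work surface, level with it; the furniture and walls round the work are solid. World frame = base frame: x ahead of the robot, y to its left, z up, the work surface at z = 0. Lengths are in mm, angles in degrees, forces in N, time in s.
With the tool pointing down it reaches from about 250 to 800 mm from the base axis. Payload 3.9 kg.
Tool frame: the origin (TCP) lies at the very end of the fingers, on their centre line; the grasp point (between the pads) lies 19 mm behind it; z points along the fingers, y is the direction in which the jaws open and shut (so a half turn about z gives the same grasp; the last joint's range is limited). The gripper opens to 85 mm and grips with 20 to 120 N. Pads are 22 mm wide; open, the fingers measure 114 mm over their backs; the gripper's body (76 mm by 85 mm) begins 54 mm behind the grasp point. The pads swing forward as they close: fully open they stand 13 mm farther back than shut.
Start: joints at [64.343, 14.897, -7.913, 67.191, 0, 90], TCP at [227.311, 473.228, 231.304] pointing down, gripper open.
Joint ranges: [-159.42, 159.42], [-47.68, 98.78], [-73.54, 78.23], [-108.79, 121.32], [-90, 84.71], [-180, 180]. Speed limits (degrees/s): [147.25, 147.25, 180, 180, 180, 180].

### API

Orientations are given as a 3x3 rotation matrix whose columns are the frame's x, y, z axes.
In Python, from workcell import arm gives the robot as it stands.
- The arm moves only by the tool send_rows, never from a script. Its argument "steps" is a list of rows, each a list of 2 entries, a list of its own where there are three numbers: the shift along the tool's x, y, z in cm, then the turn about the tool's z in rad. In form: [[[tx, ty, tz], spin], ...]. A call has 1 to 20 rows; each row shifts and turns the commanded pose from where the row before left it, along the tool's axes as they then stand; what a row does not reach is not made up. A row lasts 1/8 s, in which the tool goes at most 62.5 mm and 10.7 degrees, less where a joint would pass 70% of its speed; a pose out of reach is approached as far as the arm can. A call with a gripper value outside its range is refused whole. "gripper" is the opening, from 0 (shut) to 1 (fully open), set as the call begins (left out, the last holds). The fingers move at their own pace and stop on an object; "newtons" is the grip in N (left out, the last holds). Time passes only in rows, so rows that do not move let the fingers close. It gives the time, the measured TCP pose, the force and the opening at its end, in the units of the state.
- arm.observe(): the state, without advancing time (a new reading comes with each control period).
- arm.camera(name): name is "side" or "top" or "wrist"; returns a dict with "img" (384x512x3 uint8, red, green, blue), "fx", "fy", "cx", "cy" (pixels), "extrinsics" (4x4, takes a point from camera to world coordinates); the wrist camera has in their place "T_tool_cam" (4x4, takes a point from camera to tool coordinates, whose origin is the TCP and whose axes are the flange's). Camera axes: x right, y down, z forward; pixel columns grow to the right and rows downward; lengths in mm; the calibration is good to about 2 mm. The wrist camera is an equidistant fisheye: a pixel r from the principal point sees the ray r / f radians off the axis. A picture is of the moment at which its call begins: read the wrist's pose just before it. There is no depth.
- arm.sign_off(): hands the job in, once; it reports no verdict.
The state is a dict: "t": time; "joint_positions": joint angles; "joint_vel": joint speeds; "tau": joint torques, N m; "ee_pos": TCP position; "tcp_rot": TCP orientation; "force": force on the tool from outside, world axes, zero at the start; "ft_torque": the same for the moment, N m; "width": finger opening in mm.
Only numpy, scipy, OpenCV 4.12 (cv2) and the standard library are available. Lean on these libraries where they do the work, as an engineer would, in place of code of your own. Each camera call takes 0.05 s, during which the arm holds its last target.

### The job

Load the sampler: with a fingertip against the upright tab at its outer end, push the aluminium tray with the vial rack steadily along its rails towards the sampler head until you feel it drop into the locating notches and stop, then push the latch's black thumb pin round until the latch is fully shut over the tray's edge. Do not grip or lift anything, do not touch the rack or the vials, which must stay upright in their places, leave the things lying around where they are, and take the hand clear when done.

Things in the scene. Friction and masses are not known exactly. Their poses are not given: they have to be found in the camera images.
- dock: Sampler, fixed on the worktop. Dark base 112 x 402 mm; two steel rails along its y (tops 16 mm up) between fences (tops 21 mm). White head (92 mm high, probe arm to 200 mm) at the rails' -y end. Origin: on the worktop under the centre of a tray that is home; +y runs back along the rails, away from the head, to where the tray starts; -x is the robot's side. Its yaw is within 0.2 rad of 0.
- tray: Loose aluminium tray, plate 96 x 190 x 6 mm on four lugs, 0.35 to 0.6 kg, carrying the rack; axes as the sampler's. Origin: centre, level with the lug undersides; plate top 12 mm above. Riding on the rails the origin is 16 mm above the worktop, home 10 mm. It starts 55 to 95 mm short (+y) of home, slides easily (1 to 4 N), with 1.5 mm play to each fence.
- tray_tab (a point): Middle of the top edge, on the outer face, of the upright push tab at the tray's +y end (away from the head). The face is flat, looks to +y, is 44 mm wide along x and reaches from here about 40 mm down to the plate's underside; this point is 61 mm above the worktop while the tray rides, 55 mm when home, and then 95 mm to the +y of the notches' point. Push it towards -y.
- latch (a joint): Angle of the L-shaped turn latch beside the rails (-x side), on a vertical pivot. 0 = open: handle with thumb pin points to the sampler's -x, nose lies outside the tray. Grows anticlockwise from above to its stop at 1.57 = shut: handle points to -y, nose to +x over the tray's edge. A tray not yet dropped blocks the nose. Stays where left; about 1 N at the pin turns it. Starts at 0 to 0.2.
- latch_pivot (a point): Point on the latch's pivot axis, 24 mm above the worktop (the height of the latch's underside, 2 mm over a tray that is home), at x = -68 mm, y = +80 mm of the sampler.
- latch_pin (a point): Top centre of the latch's upright black thumb pin (12 mm diameter; top 54 mm, foot 30 mm above the worktop), 40 mm from the pivot axis. Push the side that faces +y at first and follow it round the pivot.
- rack: Open blue vial rack (56 x 150 mm, 40 mm high) standing on the tray between low lips, long side along y; origin at the centre of its underside, 12 mm above the tray's origin. Not to be touched.
- timer: Bystander: white square timer, 62 x 62 x 21 mm, lying near the front edge; origin at the centre of its underside.
- label_roll: Bystander: green roll of label tape, 52 mm diameter, 22 mm high, lying behind the sampler; origin at the centre of its underside.
- marker_1: Bystander: marker pen, 14 x 126 x 12 mm, lying near the front edge; origin at the centre of its underside.
- vial_a: Capped sample vial, 15 mm diameter, 50 mm high, standing loose in the rack (its cap is about 78 mm above the worktop when the tray is home, 84 mm before); origin at the centre of its underside, 6 mm above the rack's. Not to be touched.
- vial_b: Capped sample vial, 15 mm diameter, 50 mm high, standing loose in the rack (its cap is about 78 mm above the worktop when the tray is home, 84 mm before); origin at the centre of its underside, 6 mm above the rack's. Not to be touched.
- vial_c: Capped sample vial, 15 mm diameter, 50 mm high, standing loose in the rack (its cap is about 78 mm above the worktop when the tray is home, 84 mm before); origin at the centre of its underside, 6 mm above the rack's. Not to be touched.
- vial_d: Capped sample vial, 15 mm diameter, 50 mm high, standing loose in the rack (its cap is about 78 mm above the worktop when the tray is home, 84 mm before); origin at the centre of its underside, 6 mm above the rack's. Not to be touched.
- notches (a point): Point on the rails' top plane, midway between the four locating notches (22 mm long, in the rails 65 mm to the +y and -y of here). The tray's four 16 mm lugs drop in when it gets here: the tray sinks 6 mm, its plate lies on the rails about level with the fences, and the notch ends stop it within 3 mm. Shoved fast, or pushed on with far more than 20 N, it may skip or climb out.

How it is judged:
By the outcome, as a careful person would: the job done as asked, in the order asked, and still so for the second after the job is handed in, with the robot touching nothing.
It also fails if it takes over 48 s, if anything falls off the work surface, if the arm or the gripper's body presses on something with over 40 N, if the wrist force passes 120 N, or if a joint passes its speed limit or range.

## Working session

There is one attempt and no reset: what is moved stays moved. The work goes in short steps, Python scripts to look and compute and a tool call to move; the robot and the scene stay as the last step left them, time stands still between calls to the robot, and variables do not carry over. Pictures are saved under pics/ and viewed, and the job is handed in when it is done.

Besides the shell and the picture viewer there is one more tool, called after "Call:" in YAML: its name, and indented under it one key for each argument. send_rows: Moves the arm, as the interface text tells. Its arguments: {"type":"object","properties":{"steps":{"type":"array","items":{"type":"array"}},"gripper":{"type":"number"},"newtons":{"type":"number"}},"required":["steps"]}

```bash
mkdir -p pics; python3 - <<'E'
from workcell import arm
import cv2,numpy as np
o=arm.observe()
for k in ('t','ee_pos','tcp_rot','force','width'):print(k,o[k])
for n in ('side','top','wrist'):
    c=arm.camera(n); cv2.imwrite(f'pics/{n}0.png',c['img'][:,:,::-1])
    print(n,c['fx'],c['fy'],c['cx'],c['cy']); print(np.array(c.get('extrinsics',c.get('T_tool_cam'))).round(3).tolist())
E
```

```text
t 0.0
ee_pos [227.02299859 472.63029885 230.47368491]
tcp_rot [[-9.01400687e-01  4.32985112e-01 -8.33188034e-04]
 [ 4.32985913e-01  9.01399003e-01 -1.74225944e-03]
 [-3.33753485e-06 -1.93123254e-03 -9.99998135e-01]]
force [ 1.04650026 -0.96054643 -0.37349685]
width 85.39443917092564
side 464.9998965079237 464.9998965079237 256.46849701372986 188.99587624130717
[[0.208, -0.651, 0.73, -147.854], [-0.978, -0.142, 0.152, -184.135], [0.005, -0.745, -0.667, 715.559], [0.0, 0.0, 0.0, 1.0]]
top 357.68675551894205 357.68675551894205 258.0022897307537 194.9913096674208
[[-0.01, -0.988, 0.152, 411.091], [-1.0, 0.011, 0.006, -38.301], [-0.007, -0.152, -0.988, 896.147], [0.0, 0.0, 0.0, 1.0]]
wrist 297.3186396354542 297.3186396354542 257.9909402563964 188.30376394772182
[[0.0, -0.959, -0.283, 72.237], [1.0, 0.0, -0.0, -0.988], [0.0, -0.283, 0.959, -142.939], [0.0, 0.0, 0.0, 1.0]]
```

View pics/side0.png

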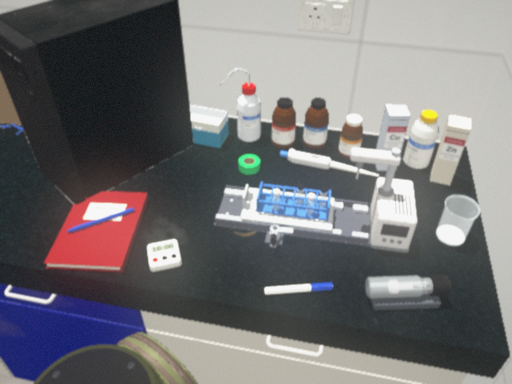

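View pics/top0.png

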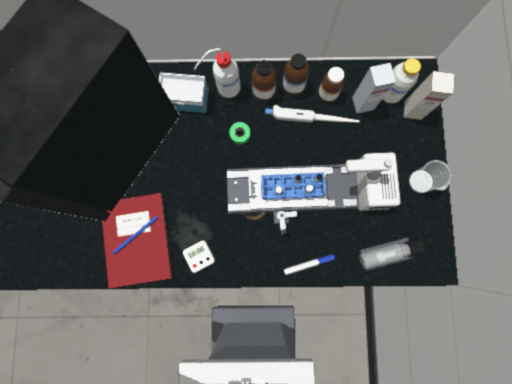

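View pics/wrist0.png

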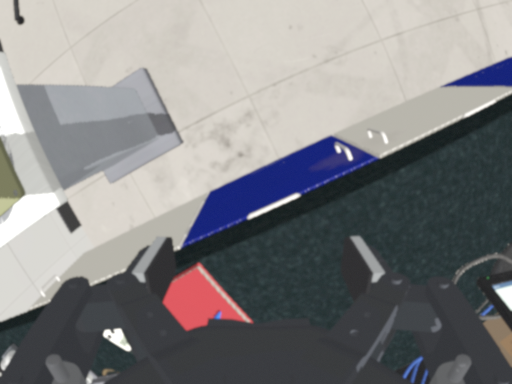

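```bash
cat > h.py <<'E'
from workcell import arm
import cv2,numpy as np
def crop(n,x0,y0,x1,y1,s,out,c=None):
    c=c or arm.camera(n); im=c['img'][y0:y1,x0:x1,::-1]
    im=cv2.resize(im,None,fx=s,fy=s,interpolation=cv2.INTER_CUBIC)
    cv2.imwrite('pics/'+out,im); return c
def ray(c,u,v,z):
    T=np.array(c['extrinsics']); d=T[:3,:3]@np.array([(u-c['cx'])/c['fx'],(v-c['cy'])/c['fy'],1])
    return T[:3,3]+d*(z-T[2,3])/d[2]
def proj(c,p):
    T=np.array(c['extrinsics']); q=T[:3,:3].T@(np.array(p)-T[:3,3]); return np.array([q[0]/q[2]*c['fx']+c['cx'],q[1]/q[2]*c['fy']+c['cy']])
E
python3 - <<'E'
from h import *
c=crop('top',215,145,415,245,4,'top1.png')
for p in [(0,0,0),(0,0,300),(227,473,230)]:print(proj(c,p))
c=crop('side',200,130,400,260,4,'side1.png')
for p in [(0,0,0),(0,0,300),(227,473,230)]:print(proj(c,p))
E
```

```text
[245.97927619 430.85440344]
[237.73255569 532.62157049]
[-26.99193756 358.12713012]
[140.59714387 500.81293199]
[ 86.03382532 399.989539  ]
[-121.92268033  205.39140939]
```

View pics/top1.png

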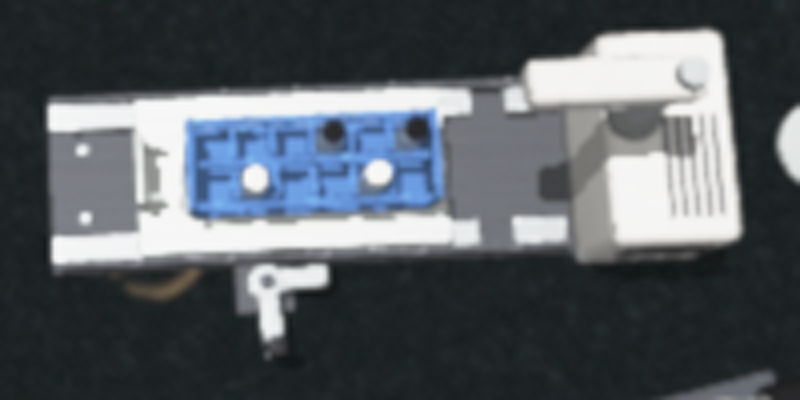

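View pics/side1.png

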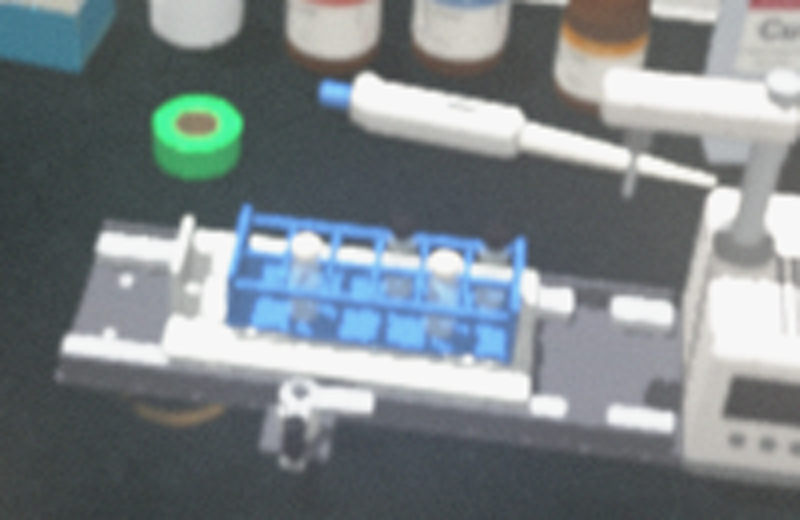

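```bash
python3 - <<'E'
from h import *
c=crop('top',222,160,336,240,7,'t2.png')
c=crop('side',212,175,340,255,6,'s2.png')
E
```

```text
(no output)
```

View pics/t2.png

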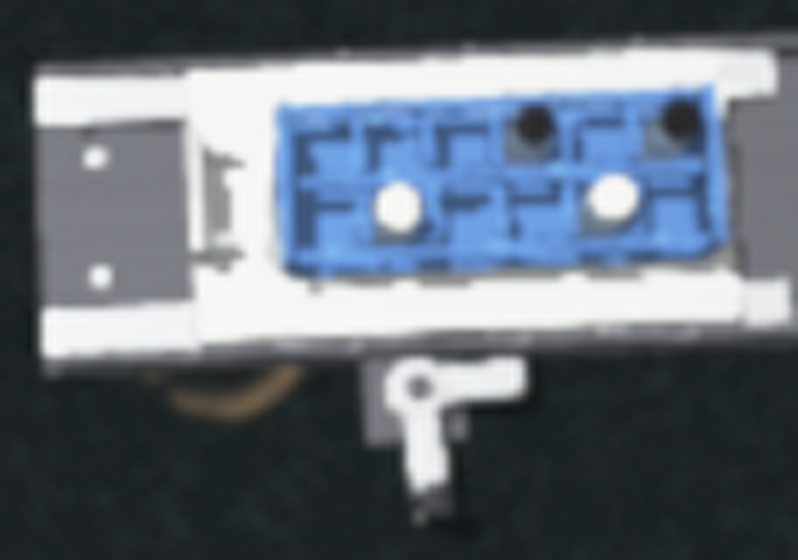

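View pics/s2.png

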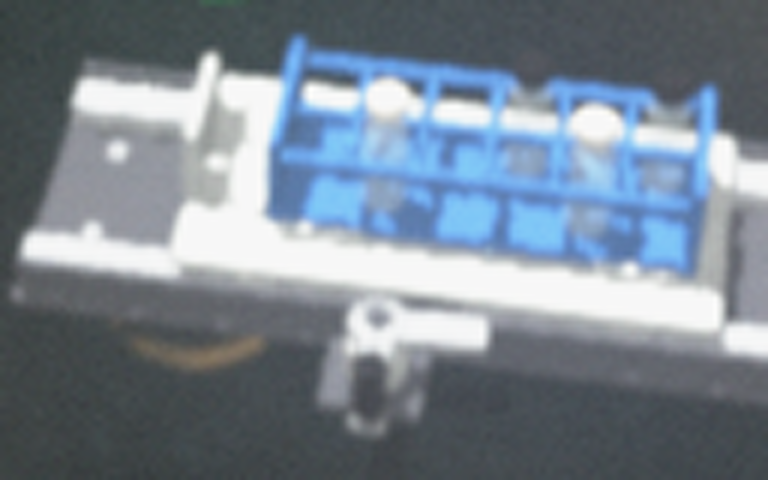

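```bash
python3 - <<'E'
from h import *
from scipy.optimize import least_squares
ct=arm.camera('top');cs=arm.camera('side')
def w(p,X):
    x,y,a=p[:3];c,s=np.cos(a),np.sin(a);return [x+c*X[0]-s*X[1],y+s*X[0]+c*X[1],X[2]]
T=[((187,71),(48,95,28),1),((193,345),(-48,95,28),1),((742,322),(-48,-95,28),1),((420,385),(-68,80,32),0)]
S=[((377,315),(-68,80,32),0),((209,52),(22,95,61),1)]
def res(p,full=0):
    r=[]
    for c,L,k,o in((ct,T,7,(222,160)),(cs,S,6,(212,175))):
        for uv,X,t in L:
            q=proj(c,w(p,(X[0],X[1]+t*p[3],X[2])))
            r+=list(q-((np.array(uv)+.5)/k-.5+o))
    return r
f=least_squares(res,[400,-130,0,70]);p=f.x
print(p,np.array(f.fun).reshape(-1,2).round(2))
print('tab',w(p,(0,95+p[3],61)),'tabhome',w(p,(0,95,55)),'piv',w(p,(-68,80,54)))
# pin
for th in np.arange(0,.3,.1):
    X=(-68-40*np.cos(th),80-40*np.sin(th),54);P=w(p,X);print(th,np.round(P,1),((proj(ct,P)-(222,160)+.5)*7).round(),((proj(cs,P)-(212,175)+.5)*6).round())
for nm,X in dict(tabL=(22,95+p[3],61),tabR=(-22,95+p[3],61)).items(): print(nm,((proj(ct,w(p,X))-(222,160)+.5)*7).round(),((proj(cs,w(p,X))-(212,175)+.5)*6).round())
for uv in[(30,0),(176,128),(72,222)]:print('blk',ray(ct,*uv,0))
E
```

```text
[ 5.64401691e+02 -1.66933365e+02  2.69497038e-02  6.10979656e+01] [[-0.09  0.12]
 [ 0.34 -0.62]
 [-0.32 -0.26]
 [-0.47  0.49]
 [ 0.36  0.43]
 [ 0.04  0.02]]
tab [np.float64(560.1954059477827), np.float64(-10.892081407251396), 61] tabhome [np.float64(561.8417787155231), np.float64(-71.96786103585733), 55] piv [np.float64(494.2706675885694), np.float64(-88.79477225178992), 54]
0.0 [454.3 -89.9  54. ] [426. 502.] [363. 360.]
0.1 [454.6 -93.9  54. ] [438. 501.] [375. 361.]
0.2 [455.3 -97.8  54. ] [450. 498.] [388. 362.]
tabL [186. 125.] [210.  53.]
tabR [190. 253.] [185. 135.]
blk [1104.71114585  595.45870405    0.        ]
blk [728.59985418 179.4705883    0.        ]
blk [485.47073557 435.36723803   0.        ]
```

```bash
python3 - <<'E'
from h import *
cs=arm.camera('side');ct=arm.camera('top')
print('side base pts z0', [ray(cs,*uv,0).round() for uv in[(190,152),(85,218),(0,125),(130,240),(250,165),(165,255)]])
print('side top', [(z,ray(cs,180,0,z).round(),ray(cs,*(20,57),z).round()) for z in(200,300,400)])
print('top', [(z,ray(ct,176,128,z).round(),ray(ct,72,222,z).round(),ray(ct,103,20,z).round()) for z in(200,300,400)])
E
```

```text
side base pts z0 [array([737., 172.,   0.]), array([465., 320.,   0.]), array([742., 714.,   0.]), array([427., 200.,   0.]), array([718.,  13.,   0.]), array([404., 116.,   0.])]
side top [(200, array([1211.,  340.,  200.]), array([764., 593., 200.])), (300, array([947., 238., 300.]), array([587., 442., 300.])), (400, array([684., 137., 400.]), array([410., 292., 400.]))]
top [(200, array([658., 131., 200.]), array([469., 330., 200.]), array([900., 293., 200.])), (300, array([622., 107., 300.]), array([461., 277., 300.]), array([830., 246., 300.])), (400, array([587.,  82., 400.]), array([452., 224., 400.]), array([760., 198., 400.]))]
```

Call:
send_rows:
  steps:
    - [[-1.5, -1.1, 0], 0]
    - [[-3, -2.2, 0], 0]
    - [[-3.2, -2.3, 0], 0]
    - [[-3.2, -2.3, 0], 0]
    - [[-3.2, -2.3, 0], 0]
    - [[-3.2, -2.3, 0], 0]
    - [[-3.2, -2.3, 0], 0]
    - [[-3.2, -2.3, 0], 0]
    - [[-3.2, -2.3, 0], 0]
    - [[-3.2, -2.3, 0], 0]
    - [[-3.2, -2.3, 0], 0]
    - [[-3, -2.2, 0], 0]
    - [[-1.5, -1.1, 0], 0]
    - [[0, 0, 0], 0.15]
    - [[0, 0, 0], 0.16]
    - [[0, 0, 0], 0.16]
    - [[0, 0, 0], 0.16]
    - [[0, 0, 0], 0.16]
    - [[0, 0, 0], 0.16]
    - [[0, 0, 0], 0.15]
  gripper: 0
  newtons: 20

```text
t: 3.05
ee_pos: [449.1, 62.4, 231.4]
tcp_rot: [[-0.017, 1.0, -0.0], [1.0, 0.017, -0.001], [-0.001, -0.0, -1.0]]
force: [0.4, 0.2, 0.1]
width: -0.2
```

```bash
python3 - <<'E'
from h import *
o=arm.observe()
for k in('t','ee_pos','tcp_rot','joint_positions','force','width'):print(k,np.round(o[k],3).tolist())
E
```

```text
t 3.05
ee_pos [449.069, 62.444, 231.353]
tcp_rot [[-0.017, 1.0, -0.0], [1.0, 0.017, -0.001], [-0.001, -0.0, -1.0]]
joint_positions [7.935, 7.905, -16.973, 65.143, -0.027, 96.945]
force [0.384, 0.192, 0.061]
width -0.158
```

Call:
send_rows:
  steps:
    - [[-0.2, 1.2, 0], -0.01]
    - [[-0.4, 2, 0], 0]
    - [[-0.5, 2.2, 0], 0]
    - [[-0.5, 2.2, 0.5], 0]
    - [[-0.4, 2, 1.5], 0]
    - [[-0.3, 1.4, 2.5], 0]
    - [[0, 0, 3], 0]
    - [[0, 0, 3.5], 0]
    - [[0, 0, 3], 0]
    - [[0, 0, 2], 0]
    - [[0, 0, 1], 0]
    - [[0, 0, 0.5], 0]
    - [[0, 0, 0], 0]

```text
t: 4.68
ee_pos: [561.0, 43.9, 56.6]
tcp_rot: [[-0.033, 0.999, 0.001], [0.999, 0.033, 0.0], [0.0, 0.001, -1.0]]
force: [0.5, -0.4, 0.6]
width: 0.1
```

```bash
python3 - <<'E'
from h import *
o=arm.observe()
for k in('t','ee_pos','tcp_rot','joint_positions','force','width'):print(k,np.round(o[k],3).tolist())
crop('top',212,130,336,230,6,'t3.png');crop('side',190,105,340,255,5,'s3.png')
E
```

```text
t 4.675
ee_pos [560.968, 43.88, 56.619]
tcp_rot [[-0.033, 0.999, 0.001], [0.999, 0.033, 0.0], [0.0, 0.001, -1.0]]
joint_positions [4.473, 25.848, -19.287, 44.828, -0.001, 92.556]
force [0.544, -0.409, 0.634]
width 0.127
```

View pics/t3.png

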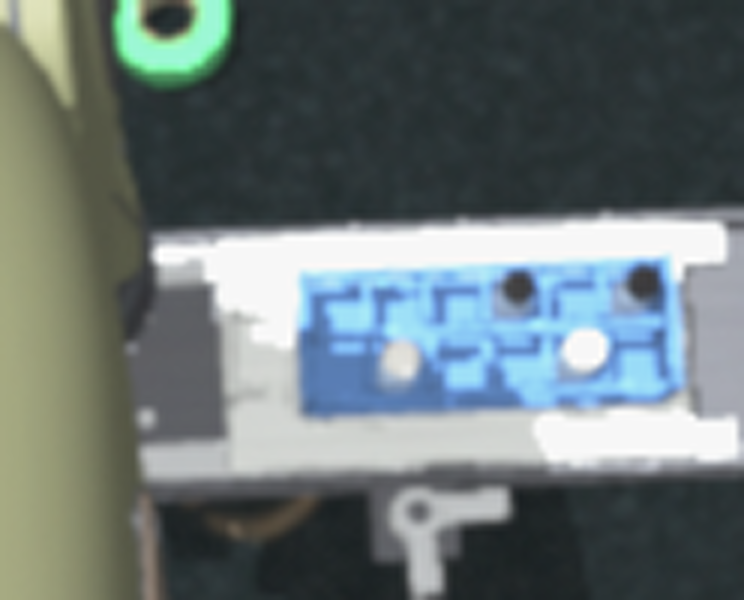

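View pics/s3.png

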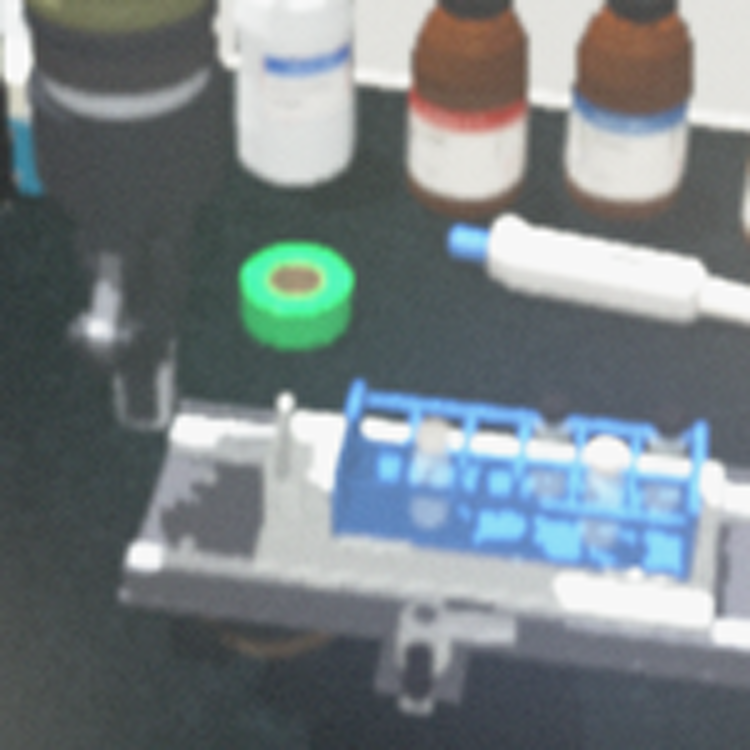

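Call:
send_rows:
  steps:
    - [[-0.3, 0, 0.5], 0]
    - [[-0.6, 0, 0.8], 0]
    - [[-0.8, 0, 0.6], 0]
    - [[-0.8, 0, 0.2], 0]
    - [[-0.5, 0, 0], 0]
    - [[-0.3, 0, 0], 0]
    - [[-0.2, 0, 0], 0]
    - [[-0.2, 0, 0], 0]
    - [[-0.2, 0, 0], 0]
    - [[-0.2, 0, 0], 0]
    - [[-0.2, 0, 0], 0]
    - [[-0.2, 0, 0], 0]
    - [[-0.2, 0, 0], 0]

```text
t: 6.4
ee_pos: [562.1, -2.4, 35.3]
tcp_rot: [[-0.033, 0.999, -0.0], [0.999, 0.033, 0.001], [0.001, 0.0, -1.0]]
force: [-0.3, 3.2, 0.5]
width: -0.2
```

Call:
send_rows:
  steps:
    - [[-0.2, 0, 0], 0]
    - [[-0.3, 0, 0], 0]
    - [[-0.3, 0, 0], 0]
    - [[-0.3, 0, 0], 0]
    - [[-0.3, 0, 0], 0]
    - [[-0.3, 0, 0], 0]
    - [[-0.3, 0, 0], 0]
    - [[-0.3, 0, 0], 0]
    - [[-0.3, 0, 0], 0]
    - [[-0.3, 0, 0], 0]
    - [[-0.3, 0, 0], 0]
    - [[-0.3, 0, 0], 0]
    - [[-0.3, 0, 0], 0]
    - [[-0.3, 0, 0], 0]
    - [[-0.3, 0, 0], 0]
    - [[-0.2, 0, 0], 0]

```text
t: 8.4
ee_pos: [563.6, -49.2, 35.3]
tcp_rot: [[-0.033, 0.999, -0.0], [0.999, 0.033, 0.0], [0.0, -0.0, -1.0]]
force: [-0.8, 3.8, 1.5]
width: -0.3
```

Call:
send_rows:
  steps:
    - [[-0.15, 0, 0], 0]
    - [[-0.15, 0, 0], 0]
    - [[-0.15, 0, 0], 0]
    - [[-0.15, 0, 0], 0]
    - [[-0.1, 0, 0], 0]

```text
t: 9.02
ee_pos: [563.8, -56.1, 35.3]
tcp_rot: [[-0.033, 0.999, -0.0], [0.999, 0.033, -0.0], [-0.0, -0.0, -1.0]]
force: [-0.2, 2.8, 0.3]
width: -0.3
```

Call:
send_rows:
  steps:
    - [[-0.1, 0, 0], 0]
    - [[-0.1, 0, 0], 0]

```text
t: 9.28
ee_pos: [563.7, -58.1, 35.2]
tcp_rot: [[-0.033, 0.999, -0.0], [0.999, 0.033, -0.0], [-0.0, -0.0, -1.0]]
force: [-0.6, 5.6, 0.3]
width: -0.4
```

Call:
send_rows:
  steps:
    - [[-0.1, 0, 0], 0]
    - [[-0.1, 0, 0], 0]

```text
t: 9.52
ee_pos: [563.8, -59.7, 35.2]
tcp_rot: [[-0.033, 0.999, -0.0], [0.999, 0.033, 0.001], [0.001, -0.0, -1.0]]
force: [-0.0, 3.5, -0.5]
width: 0.2
```

Call:
send_rows:
  steps:
    - [[-0.1, 0, 0], 0]
    - [[-0.1, 0, 0], 0]

```text
t: 9.78
ee_pos: [563.9, -62.0, 35.2]
tcp_rot: [[-0.033, 0.999, -0.0], [0.999, 0.033, -0.0], [-0.0, -0.0, -1.0]]
force: [-0.5, 4.8, -1.0]
width: 0.0
```

Call:
send_rows:
  steps:
    - [[-0.1, 0, 0], 0]
    - [[-0.1, 0, 0], 0]

```text
t: 10.02
ee_pos: [564.0, -63.6, 35.2]
tcp_rot: [[-0.033, 0.999, -0.0], [0.999, 0.033, 0.001], [0.001, -0.0, -1.0]]
force: [-1.2, 6.9, -1.5]
width: -0.3
```

Call:
send_rows:
  steps:
    - [[-0.1, 0, 0], 0]
    - [[0, 0, 0], 0]

```text
t: 10.28
ee_pos: [564.0, -63.6, 35.2]
tcp_rot: [[-0.034, 0.999, -0.0], [0.999, 0.034, 0.003], [0.003, -0.0, -1.0]]
force: [-0.5, 7.4, -1.0]
width: 0.0
```

```bash
python3 - <<'E'
from h import *
o=arm.observe()
for k in('t','ee_pos','force','width'):print(k,np.round(o[k],3).tolist())
crop('side',200,145,350,265,5,'s4.png')
E
```

```text
t 10.275
ee_pos [563.976, -63.598, 35.234]
force [-0.543, 7.441, -0.992]
width 0.029
```

View pics/s4.png

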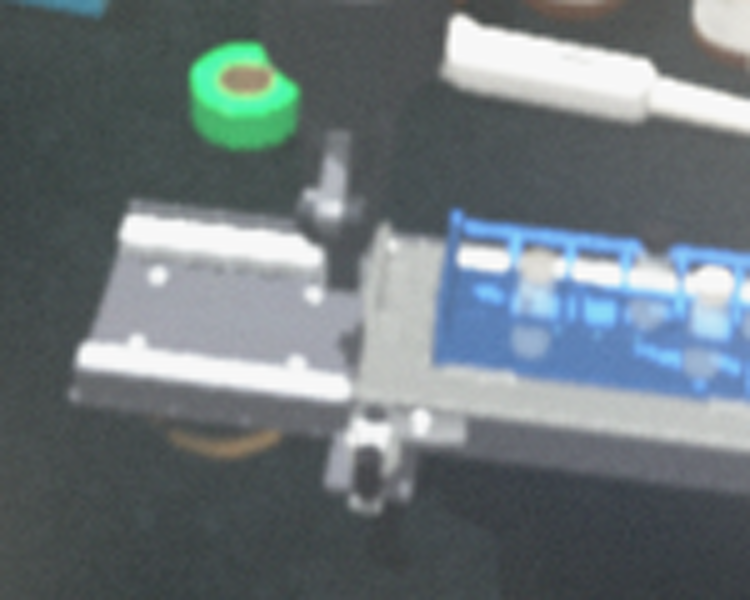

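Call:
send_rows:
  steps:
    - [[-0.1, 0, 0], 0]
    - [[0, 0, 0], 0]

```text
t: 10.58
ee_pos: [564.0, -63.6, 35.3]
tcp_rot: [[-0.034, 0.999, -0.0], [0.999, 0.034, 0.005], [0.005, -0.0, -1.0]]
force: [-0.2, 9.9, 0.2]
width: 0.2
```

Call:
send_rows:
  steps:
    - [[-0.1, 0, 0], 0]
    - [[0, 0, 0], 0]

```text
t: 10.82
ee_pos: [564.0, -63.6, 35.3]
tcp_rot: [[-0.035, 0.999, -0.0], [0.999, 0.035, 0.007], [0.007, 0.0, -1.0]]
force: [-0.7, 12.5, -0.8]
width: -0.3
```

Call:
send_rows:
  steps:
    - [[0.3, 0, 0], 0]
    - [[0.6, 0, 0], 0]
    - [[1, 0, 0], 0]
    - [[1.5, 0, -0.3], 0]
    - [[1.5, 0, -1], 0]
    - [[1.0, 0, -2], 0]
    - [[0.3, 0, -3], 0]
    - [[0, 0, -3], 0]
    - [[0, 0, -1.5], 0]
    - [[0, 0, 0], 0]

```text
t: 12.08
ee_pos: [563.1, -4.6, 144.6]
tcp_rot: [[-0.033, 0.999, 0.003], [0.999, 0.033, -0.0], [-0.0, 0.003, -1.0]]
force: [0.6, -0.7, -0.9]
width: -0.1
```

```bash
python3 - <<'E'
from h import *
o=arm.observe()
for k in('t','ee_pos','joint_positions','force','width'):print(k,np.round(o[k],3).tolist())
crop('side',212,165,372,265,5,'s5.png');crop('top',222,155,372,255,5,'t5.png')
E
```

```text
t 12.075
ee_pos [563.101, -4.569, 144.59]
joint_positions [-0.463, 21.288, -11.948, 56.6, -0.004, 87.624]
force [0.56, -0.697, -0.935]
width -0.112
```

View pics/s5.png

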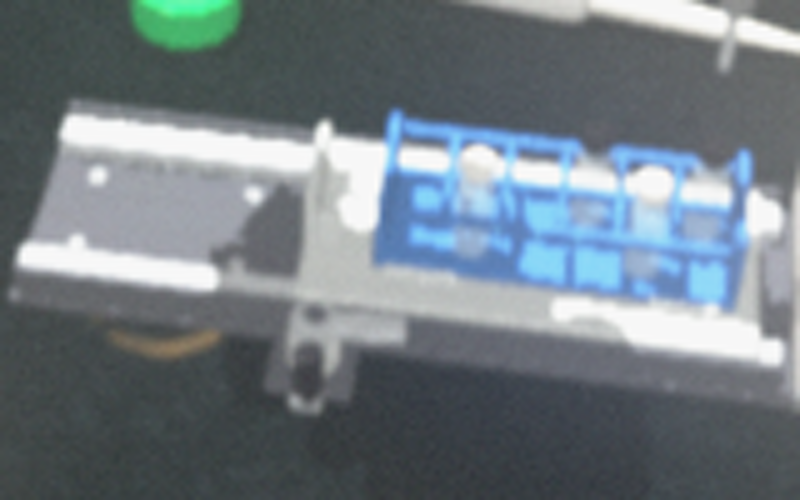

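View pics/t5.png

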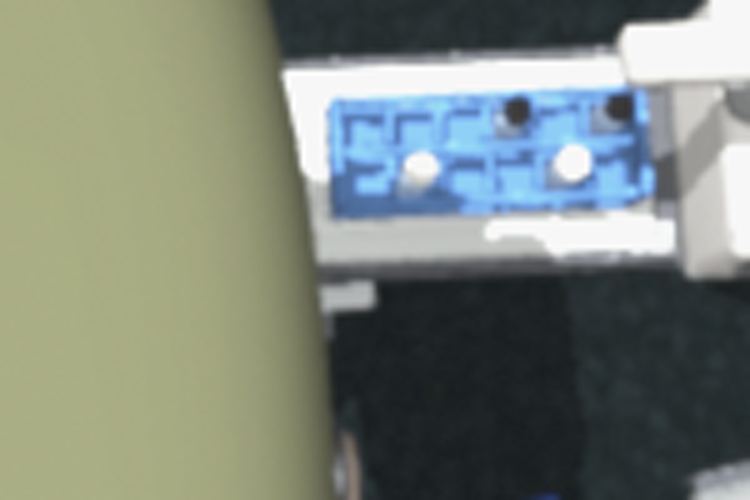

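```bash
python3 - <<'E'
from h import *
cs=arm.camera('side')
p=[564.4,-166.93,.02695]
def w(X):
    x,y,a=p;c,s=np.cos(a),np.sin(a);return np.array([x+c*X[0]-s*X[1],y+s*X[0]+c*X[1],X[2]])
f=lambda X:((proj(cs,w(X))-(212,165)+.5)*5).round(1)
for dy in(-3,0,3):
  print(dy,'home',f((22,95+dy,55)),'ride',f((22,95+dy,61)))
for th in(0,.05,.1):print(th,'pin',f((-68-40*np.cos(th),80-40*np.sin(th),54)),w((-68-40*np.cos(th),80-40*np.sin(th),54)))
print('tcp home dock y', -63.6)
# waypoints: finger centre around latch
R=40
for d in np.arange(0,100,10):
    th=np.radians(d); er=np.array([-np.cos(th),-np.sin(th)]); et=np.array([np.sin(th),-np.cos(th)])
    q=np.array([-68,80])+42*er-17*et; print(d,w((q[0],q[1],38)).round(1), 'tool x angle',91.54+d)
E
```

```text
-3 home [322.4 122.9] ride [322.8 112.4]
0 home [315.4 122. ] ride [315.8 111.5]
3 home [308.5 121.1] ride [308.9 110.6]
0 pin [302.3 350. ] [454.28347894 -89.86929803  54.        ]
0.05 pin [307.4 350.6] [454.38732139 -91.86639178  54.        ]
0.1 pin [312.6 351. ] [454.59084716 -93.85579974  54.        ]
tcp home dock y -63.6
0 [451.8 -72.9  38. ] tool x angle 91.54
10 [449.7 -80.5  38. ] tool x angle 101.54
20 [449.  -88.4  38. ] tool x angle 111.54
30 [449.6 -96.3  38. ] tool x angle 121.54
40 [ 451.6 -103.9   38. ] tool x angle 131.54000000000002
50 [ 454.8 -111.1   38. ] tool x angle 141.54000000000002
60 [ 459.3 -117.6   38. ] tool x angle 151.54000000000002
70 [ 464.8 -123.2   38. ] tool x angle 161.54000000000002
80 [ 471.3 -127.8   38. ] tool x angle 171.54000000000002
90 [ 478.4 -131.2   38. ] tool x angle 181.54000000000002
```

Call:
send_rows:
  steps:
    - [[-0.4, -1, 0], 0]
    - [[-0.6, -1.8, 0], 0]
    - [[-0.7, -2, 0], 0]
    - [[-0.7, -2, 0], 0]
    - [[-0.7, -2, 0], 0]
    - [[-0.5, -1.6, 0], 0]
    - [[-0.3, -0.9, 0.5], 0]
    - [[0, 0, 1.5], 0]
    - [[0, 0, 2.5], 0]
    - [[0, 0, 2.5], 0]
    - [[0, 0, 2], 0]
    - [[0, 0, 1], 0]
    - [[0, 0, 0.6], 0]
    - [[0, 0, 0], 0]

```text
t: 13.98
ee_pos: [450.6, -47.7, 37.3]
tcp_rot: [[-0.033, 0.999, -0.0], [0.999, 0.033, 0.0], [0.0, 0.0, -1.0]]
force: [0.4, -0.6, -0.1]
width: 0.2
```

```bash
python3 - <<'E'
from h import *
o=arm.observe()
for k in('t','ee_pos','joint_positions','force','width'):print(k,np.round(o[k],3).tolist())
crop('side',212,165,372,265,5,'s6.png')
E
```

```text
t 13.975
ee_pos [450.604, -47.683, 37.278]
joint_positions [-6.042, 18.369, -35.919, 35.712, 0.002, 82.066]
force [0.382, -0.604, -0.139]
width 0.196
```

View pics/s6.png

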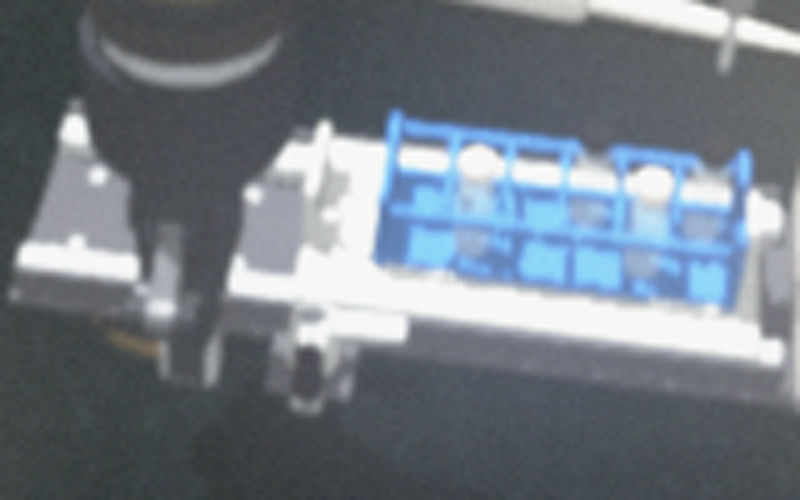

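Call:
send_rows:
  steps:
    - [[-0.5, 0, 0], 0]
    - [[-0.6, 0, 0], 0]
    - [[-0.6, 0, 0], 0]
    - [[-0.4, 0, 0], 0]
    - [[-0.3, 0, 0], 0]
    - [[0, 0, 0], 0]

```text
t: 14.78
ee_pos: [451.2, -71.9, 37.3]
tcp_rot: [[-0.033, 0.999, -0.0], [0.999, 0.033, 0.0], [0.0, -0.0, -1.0]]
force: [-0.5, 0.2, 0.1]
width: -0.0
```

Call:
send_rows:
  steps:
    - [[-0.37, -0.13, 0], -0.087]
    - [[-0.37, -0.13, 0], -0.087]
    - [[-0.37, -0.13, 0], -0.087]
    - [[-0.37, -0.13, 0], -0.087]
    - [[-0.37, -0.13, 0], -0.087]
    - [[-0.37, -0.13, 0], -0.087]

```text
t: 15.52
ee_pos: [448.3, -94.4, 37.1]
tcp_rot: [[-0.53, 0.848, -0.002], [0.848, 0.53, 0.001], [0.002, -0.001, -1.0]]
force: [-1.9, 1.2, 1.2]
width: 0.3
```

```bash
python3 - <<'E'
from h import *
o=arm.observe()
for k in('t','ee_pos','joint_positions','force','width'):print(k,np.round(o[k],3).tolist())
crop('side',212,165,372,265,5,'s7.png')
E
```

```text
t 15.525
ee_pos [448.305, -94.356, 37.128]
joint_positions [-11.911, 18.842, -35.167, 36.093, 0.037, 46.101]
force [-1.878, 1.207, 1.221]
width 0.284
```

View pics/s7.png

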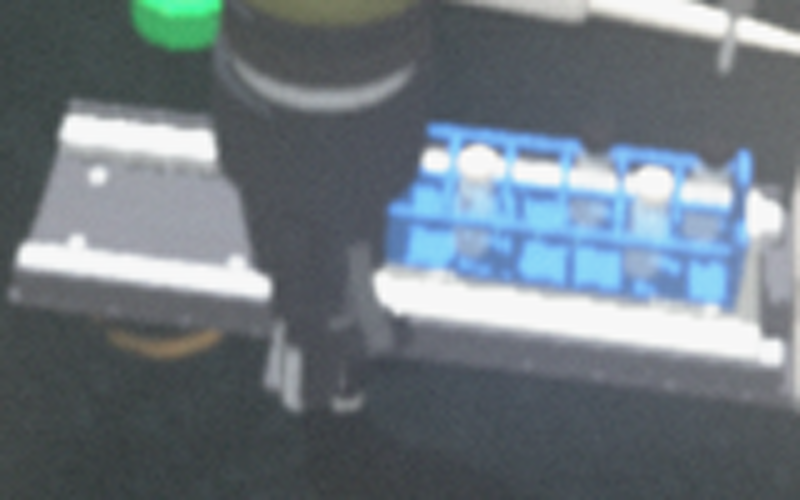

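Call:
send_rows:
  steps:
    - [[-0.37, -0.13, 0], -0.087]
    - [[-0.37, -0.13, 0], -0.087]
    - [[-0.37, -0.13, 0], -0.087]
    - [[-0.37, -0.13, 0], -0.087]
    - [[-0.37, -0.13, 0], -0.087]

```text
t: 16.2
ee_pos: [455.2, -112.6, 36.9]
tcp_rot: [[-0.837, 0.547, -0.003], [0.547, 0.837, 0.0], [0.002, -0.001, -1.0]]
force: [-1.7, -1.0, 0.7]
width: 0.1
```

Call:
send_rows:
  steps:
    - [[-0.37, -0.13, 0], -0.087]
    - [[-0.37, -0.13, 0], -0.087]
    - [[-0.37, -0.13, 0], -0.087]
    - [[-0.37, -0.13, 0], -0.087]

```text
t: 16.7
ee_pos: [466.2, -123.9, 36.8]
tcp_rot: [[-0.973, 0.229, -0.003], [0.229, 0.973, -0.0], [0.003, -0.001, -1.0]]
force: [-1.8, -0.8, -0.3]
width: -0.3
```

Call:
send_rows:
  steps:
    - [[-0.37, -0.13, 0], -0.087]
    - [[-0.37, -0.13, 0], -0.087]

```text
t: 16.95
ee_pos: [473.2, -128.0, 36.9]
tcp_rot: [[-0.998, 0.057, -0.003], [0.057, 0.998, -0.001], [0.003, -0.001, -1.0]]
force: [-2.2, -1.3, 0.9]
width: -0.1
```

Call:
send_rows:
  steps:
    - [[-0.3, -0.1, 0], -0.08]
    - [[-0.2, 0, 0], 0]

```text
t: 17.2
ee_pos: [478.8, -129.1, 37.0]
tcp_rot: [[-1.0, -0.019, -0.001], [-0.019, 1.0, -0.0], [0.001, -0.0, -1.0]]
force: [-1.6, -1.2, -0.0]
width: -0.3
```

Call:
send_rows:
  steps:
    - [[-0.1, 0, 0], 0]
    - [[-0.1, 0, 0], 0]

```text
t: 17.45
ee_pos: [479.5, -129.0, 37.0]
tcp_rot: [[-1.0, -0.02, -0.003], [-0.02, 1.0, -0.001], [0.004, -0.001, -1.0]]
force: [-6.6, -2.3, 2.7]
width: -0.1
```

Call:
send_rows:
  steps:
    - [[-0.1, 0, 0], 0]
    - [[0, 0, 0], 0]

```text
t: 17.7
ee_pos: [479.6, -129.0, 36.9]
tcp_rot: [[-1.0, -0.02, -0.005], [-0.02, 1.0, -0.001], [0.005, -0.001, -1.0]]
force: [-6.4, -1.6, 3.4]
width: 0.1
```

Call:
send_rows:
  steps:
    - [[-0.1, 0, 0], 0]
    - [[-0.1, 0, 0], 0]
    - [[0, 0, 0], 0]

```text
t: 18.08
ee_pos: [479.7, -129.0, 36.8]
tcp_rot: [[-1.0, -0.02, -0.008], [-0.02, 1.0, -0.001], [0.008, -0.001, -1.0]]
force: [-9.7, -3.6, 6.8]
width: -0.0
```

Call:
send_rows:
  steps:
    - [[0.5, 0, 0], 0]
    - [[0.8, 0, 0], 0]
    - [[1.2, 0, 0], 0]
    - [[1.5, 0, -0.3], 0]
    - [[1.5, 0, -1], 0]
    - [[1.5, 0, -2], 0]
    - [[1.5, 0, -3], 0]
    - [[1.5, 0.5, -3], 0]
    - [[1, 1.5, -3], 0]
    - [[0, 3, -2], 0]
    - [[0, 4, -1], 0]
    - [[0, 4, 0], 0]
    - [[0, 4, 0], 0]
    - [[0, 3, 0], 0]
    - [[0, 2, 0], 0]
    - [[0, 0, 0], 0]

```text
t: 20.08
ee_pos: [369.1, 89.3, 190.8]
tcp_rot: [[-1.0, -0.024, 0.001], [-0.024, 1.0, 0.0], [-0.001, 0.0, -1.0]]
force: [0.0, -1.0, 0.0]
width: 0.0
```

```bash
python3 - <<'E'
from h import *
o=arm.observe()
for k in('t','ee_pos','joint_positions','force','width'):print(k,np.round(o[k],3).tolist())
crop('side',192,145,352,265,5,'s8.png');crop('top',222,145,372,245,5,'t8.png')
c=crop('side',0,0,512,384,1,'sf.png')
E
```

```text
t 20.075
ee_pos [369.144, 89.299, 190.775]
joint_positions [13.602, 2.029, -29.952, 57.975, -0.004, 12.242]
force [0.007, -1.038, 0.048]
width 0.018
```

View pics/s8.png

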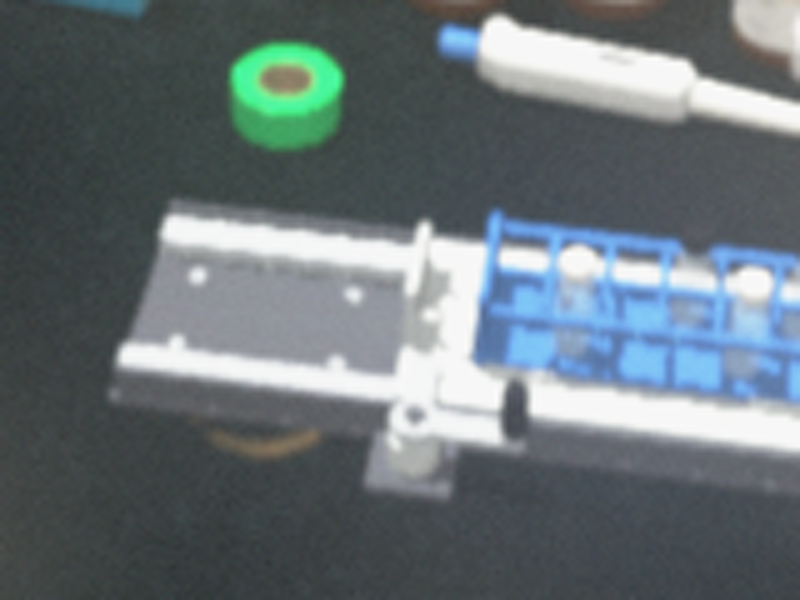

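View pics/t8.png

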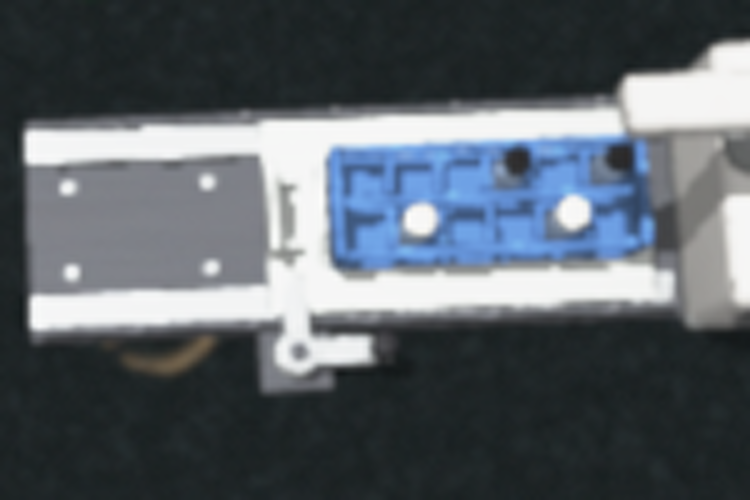

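View pics/sf.png

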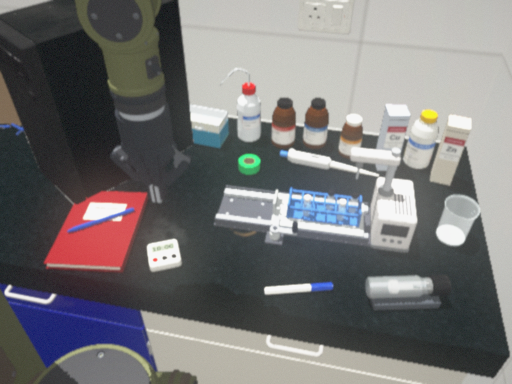

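```bash
python3 -c "
from workcell import arm
print(arm.sign_off())"
```

```text
the job is handed in; nothing more can be done
None
```

The sampler is loaded and the job is handed in, at about 20 s of the 48 s allowed.

- **Tray:** I pushed the tab slowly with the closed fingertips. The push took 3 to 7 N until the tray stopped. It then held still as I raised the push to about 12.5 N. In the side picture the tab's top corner sits at the height expected for a dropped tray (row 123, against about 112 while riding). It stopped about 3 mm past my estimate of home, which is at the edge of the notches' play plus my measuring error.
- **Latch:** I pushed the pin about 90° round to its stop. It held there at about 10 N along the push. The last pictures show the handle pointing along the rails to -y and the nose over the tray's edge.
- **Surroundings:** In the last pictures the vials are upright in the rack. The timer, label roll and marker look unmoved. The hand is well clear, with no force on it beyond sensor noise.

No check failed.

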